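# Sort look-alike hubs by weight into their seats

### The arm

A 7-joint arm with a two-finger parallel gripper is mounted at the origin on a cart in front of the work surface, level with it; the furniture and walls round the work are solid. World frame = base frame: x ahead of the robot, y to its left, z up, the work surface at z = 0. Lengths are in m, angles in degrees, forces in N, time in s.
With the tool pointing down it reaches from about 0.425 to 0.875 m from the base axis. Payload 4.7 kg.
Tool frame: the origin (TCP) lies between the finger pads; the fingertips stand 8 mm ahead of it and the grasp point (between the pads) lies 11 mm behind it; x points along the fingers, z is the direction in which the jaws open and shut, and the axes are right-handed (so a half turn about x gives the same grasp; the last joint's range is limited). The gripper opens to 87 mm and grips with 3 to 60 N. Pads are 19 mm wide; open, the fingers measure 117 mm over their backs; the gripper's body (75 mm by 190 mm) begins 51 mm behind the grasp point.
Start: joints at [-44.284, 18.392, -4.016, 83.108, 1.295, 78.541, -3.26], TCP at [0.459, 0.46, 0.231] pointing down, gripper open.
Joint ranges: [-163.93, 163.93], [-17.29, 119.83], [-79.2, 71.16], [3.27, 140.29], [-89.18, 269.18], [5.43, 117.66], [-154.24, 154.24]. Speed limits (degrees/s): [147.25, 147.25, 180, 180, 180, 180, 180].

### API

Orientations are given as [roll, pitch, yaw] about the fixed x, y, z axes, in that order (R = Rz(yaw) Ry(pitch) Rx(roll)).
In Python, from cell import telemetry, vision, sign_off gives the robot as it stands. The module is installed in compiled form; this text tells all that it offers.
- The arm moves only by the tool drive_tool, never from a script. Its arguments are lists of equal length, an entry for each row: "offset": the shift along the tool's x, y, z in m, a list of three; "angular": the turn, a rotation vector about the tool's x, y, z in rad, a list of three. A call has 1 to 10 rows; each row is the pose to reach, as a shift and turn from the pose measured when the call began, along the tool's axes at that moment; what a row does not reach only later rows make up. A row lasts 1/8 s, in which the tool goes at most 62.5 mm and 10.7 degrees, less where a joint would pass 70% of its speed; a pose out of reach is approached as far as the arm can. A call with a gripper value outside its range is refused whole. "fingers" is the closure, from -1 (fully open) to 1 (shut), set as the call begins (left out, the last holds). The fingers move at their own pace and stop on an object; "squeeze" is the grip in N (left out, the last holds). Time passes only in rows, so rows that repeat a pose let the fingers close. It gives the time, the measured TCP pose, the force and the opening at its end, in the units of the state.
- telemetry.get_obs(): the state, without advancing time (a new reading comes with each control period).
- vision.read_camera(name): name is "side" or "top"; returns a dict with "pixels" (420x560x3 uint8, red, green, blue), "intrinsics" (3x3 intrinsics, pixels), "distortion" ([k1, k2, p1, p2, k3] as OpenCV has them; the pictures are not rectified), "world_from_camera" (4x4, takes a point from camera to world coordinates). Camera axes: x right, y up, looking along -z (the intrinsics and any distortion apply to the point x, -y, -z); pixel columns grow to the right and rows downward; lengths in m; the calibration is good to about 2 mm. A picture is of the moment at which its call begins. There is no depth.
- sign_off(): hands the job in, once; it reports no verdict.
The state is a dict: "time_s": time; "qpos": joint angles; "joint_velocities": joint speeds; "effort": joint torques, N m; "tool_pos": TCP position; "tool_rot": TCP orientation; "force": force on the tool from outside, world axes, zero at the start; "wrist_torque": the same for the moment, N m; "grip_width": finger opening in m.
Only numpy, scipy, OpenCV 4.12 (cv2) and the standard library are available. Lean on these libraries where they do the work, as an engineer would, in place of code of your own. Each camera call takes 0.05 s, during which the arm holds its last target.

### The job

Three hubs that look the same stand on the welding table: one solid, one hollow and one a filled canister of middle weight. Lift them briefly to tell them apart by weight, then press the heaviest, solid one into the bore of the block marked with a raised full disc and the lightest, hollow one into the block marked with a raised open ring, pushing gently but firmly against the stiff plug until the flange is fully home on the block. Leave the filled one standing upright where it stood, do not knock any hub over, and leave the tin, tape measure and bolt alone.

Things in the scene. Friction and masses are not known exactly. Their poses are not given: they have to be found in the camera images.
- hub_k_center (a point): Turned steel hub: foot 40 mm dia. x 22 mm (lower edge bevelled 4 mm), flange 54 mm dia. x 18 mm, on top a neck to grip, 34 mm dia. x 40 mm; 80 mm tall, upright on the bench. Point on its axis half-way up (40 mm over its underside), z up. The three hubs look exactly alike; one is solid (0.72 to 0.84 kg), one a filled canister (0.46 to 0.54 kg), one hollow (0.23 to 0.27 kg)
- hub_r_center (a point): Turned steel hub: foot 40 mm dia. x 22 mm (lower edge bevelled 4 mm), flange 54 mm dia. x 18 mm, on top a neck to grip, 34 mm dia. x 40 mm; 80 mm tall, upright on the bench. Point on its axis half-way up (40 mm over its underside), z up. Looks exactly like the other two; which of them is solid, filled or hollow cannot be seen, only weighed
- hub_w_center (a point): Turned steel hub: foot 40 mm dia. x 22 mm (lower edge bevelled 4 mm), flange 54 mm dia. x 18 mm, on top a neck to grip, 34 mm dia. x 40 mm; 80 mm tall, upright on the bench. Point on its axis half-way up (40 mm over its underside), z up. Looks exactly like the other two; the letters k, r, w say nothing of which is solid, filled or hollow
- seat_solid: Fixed aluminium block 126 x 72 x 40 mm, seat for the solid hub, with a full round disc (30 mm dia., 5 mm high) raised on its top, 62 mm from the bore towards -x. Origin on the bore's axis at bench height, z up; block x -90 to +36, y +-36 mm. Bore 41.5 mm dia., mouth bevelled 2 mm. Hub fully home: flange on the block's top, foot 22 mm deep, hub centre 58 mm over the bench
- seat_hollow: Fixed aluminium block 126 x 72 x 40 mm, seat for the hollow hub, with an open ring (31 mm outside, 19 mm inside, 5 mm high) raised on its top, 62 mm from the bore towards -x. Origin on the bore's axis at bench height, z up; block x -90 to +36, y +-36 mm. Bore 41.5 mm dia., mouth bevelled 2 mm. Hub fully home: flange on the block's top, foot 22 mm deep, hub centre 58 mm over the bench
- seat_solid_plug (a joint): Stiff dust plug in the bore of that block. 0: its top is 10 mm below the mouth; grows as it goes down (m), end stop 0.013, starts at 0 to 0.004; about 0.012 when a hub is home. It bears a hub's weight, slides under 12 to 16 N in all (weight included) and stays where it is left
- seat_hollow_plug (a joint): Stiff dust plug in the bore of that block. 0: its top is 10 mm below the mouth; grows as it goes down (m), end stop 0.013, starts at 0 to 0.004; about 0.012 when a hub is home. It bears a hub's weight, slides under 12 to 16 N in all (weight included) and stays where it is left
- paste_tin: round tin with a yellow lid, 71 mm dia., 52 mm tall; loose bystander, leave alone. Origin at the middle of its underside
- tape_measure: yellow and black tape measure, 64 x 96 x 40 mm; loose bystander, leave alone. Origin at the middle of its underside
- bolt_m16: plain steel hexagon bolt standing on its head, 23 x 20 x 60 mm; loose bystander, leave alone. Origin at the middle of its underside
Mind the look-alikes: they are no part of the job. Leave any turquoise look-alike of the part that bears hub_r_center alone.

How it is judged (in metres and radians):
At the end, for the whole second after the job is handed in: A hub is home in each block (axis within 4 mm of the bore's, flange within 2.5 mm of the top, upright within 0.08 rad): the solid one in the disc block (over 6.2 N rests on it), the hollow one in the ring block (1.5 to 3.6 N). The filled one stands upright within 50 mm of its start (((horizontal distance between hub_k_center and seat_solid below 0.004 m and z of hub_k_center in the frame of seat_solid below 0.0605 m and angle between hub_k_center's own z axis and vertical below 0.08 rad) or (horizontal distance between hub_r_center and seat_solid below 0.004 m and z of hub_r_center in the frame of seat_solid below 0.0605 m and angle between hub_r_center's own z axis and vertical below 0.08 rad) or (horizontal distance between hub_w_center and seat_solid below 0.004 m and z of hub_w_center in the frame of seat_solid below 0.0605 m and angle between hub_w_center's own z axis and vertical below 0.08 rad)) and ((horizontal distance between hub_k_center and seat_hollow below 0.004 m and z of hub_k_center in the frame of seat_hollow below 0.0605 m and angle between hub_k_center's own z axis and vertical below 0.08 rad) or (horizontal distance between hub_r_center and seat_hollow below 0.004 m and z of hub_r_center in the frame of seat_hollow below 0.0605 m and angle between hub_r_center's own z axis and vertical below 0.08 rad) or (horizontal distance between hub_w_center and seat_hollow below 0.004 m and z of hub_w_center in the frame of seat_hollow below 0.0605 m and angle between hub_w_center's own z axis and vertical below 0.08 rad)) and ((horizontal distance between hub_k_center and seat_solid below 0.004 m and z of hub_k_center in the frame of seat_solid below 0.0605 m and angle between hub_k_center's own z axis and vertical below 0.08 rad) or (horizontal distance between hub_k_center and seat_hollow below 0.004 m and z of hub_k_center in the frame of seat_hollow below 0.0605 m and angle between hub_k_center's own z axis and vertical below 0.08 rad) or (distance of hub_k_center from where it was at the start of the episode below 0.05 m and angle between hub_k_center's own z axis and vertical below 0.1 rad)) and ((horizontal distance between hub_r_center and seat_solid below 0.004 m and z of hub_r_center in the frame of seat_solid below 0.0605 m and angle between hub_r_center's own z axis and vertical below 0.08 rad) or (horizontal distance between hub_r_center and seat_hollow below 0.004 m and z of hub_r_center in the frame of seat_hollow below 0.0605 m and angle between hub_r_center's own z axis and vertical below 0.08 rad) or (distance of hub_r_center from where it was at the start of the episode below 0.05 m and angle between hub_r_center's own z axis and vertical below 0.1 rad)) and ((horizontal distance between hub_w_center and seat_solid below 0.004 m and z of hub_w_center in the frame of seat_solid below 0.0605 m and angle between hub_w_center's own z axis and vertical below 0.08 rad) or (horizontal distance between hub_w_center and seat_hollow below 0.004 m and z of hub_w_center in the frame of seat_hollow below 0.0605 m and angle between hub_w_center's own z axis and vertical below 0.08 rad) or (distance of hub_w_center from where it was at the start of the episode below 0.05 m and angle between hub_w_center's own z axis and vertical below 0.1 rad)) and contact force between anything else and seat_solid above 6.2 N and contact force between anything else and seat_hollow between 1.5 and 3.6 N); the robot touches nothing.
It fails at once if the solid-disc block, its plug or a hub in it is pushed or struck harder than 60 N (contact force between anything else and seat_solid above 60 N).
It fails at once if the open-ring block, its plug or a hub in it is pushed or struck harder than 60 N (contact force between anything else and seat_hollow above 60 N).
It fails at once if the tin, the tape measure or the bolt is disturbed (moved more than 20 mm) (distance of any of paste_tin, tape_measure, bolt_m16 from where it was at the start of the episode above 0.02 m).
It fails at once if a hub is tipped over (more than 45 degrees) (angle between any of hub_k_center, hub_r_center, hub_w_center's own z axis and vertical above 0.785 rad).
It also fails if it takes over 72 s, if anything falls off the work surface, if the arm or the gripper's body presses on something with over 40 N, if the wrist force passes 120 N, or if a joint passes its speed limit or range.

## Working session

There is one attempt and no reset: what is moved stays moved. The work goes in short steps, Python scripts to look and compute and a tool call to move; the robot and the scene stay as the last step left them, time stands still between calls to the robot, and variables do not carry over. Pictures are saved under pics/ and viewed, and the job is handed in when it is done.

Besides the shell and the picture viewer there is one more tool, called after "Call:" by a JSON object that holds its "name" and its "arguments", one argument or row to a line. drive_tool: Moves the arm, as the interface text tells. Its arguments: {"type":"object","properties":{"offset":{"type":"array"},"angular":{"type":"array"},"fingers":{"type":"number"},"squeeze":{"type":"number"}},"required":["offset","angular"]}

```bash
mkdir -p pics
python3 - <<'E'
from cell import telemetry, vision
import cv2, numpy as np
o=telemetry.get_obs()
for k,v in o.items(): print(k,v)
for n in ("side","top"):
    c=vision.read_camera(n)
    cv2.imwrite(f"pics/{n}0.png",c["pixels"][:,:,::-1]); print(n,c["intrinsics"],c["distortion"],c["world_from_camera"])
    np.savez(f"{n}0.npz",**{k:np.array(v) for k,v in c.items()})
E
```

```text
time_s 0.0
qpos [-44.28368497  18.43906552  -4.01486855  83.1739655    1.29616497
  78.5409617   -3.26020555]
joint_velocities [ 0.00606735 -0.10129244  0.08700328  0.02261704  0.10596062 -0.01084001
 -0.02031774]
effort [ 7.30536995e-04 -4.91289032e+01 -4.03686538e-01 -3.12525594e+01
 -6.39892370e-02  4.39374929e-02  1.93438023e-04]
tool_pos [0.45855435 0.45993071 0.22946956]
tool_rot [-176.27633711   89.89108164 -131.18352536]
force [-0.50056038  0.24492651 -0.16640142]
wrist_torque [ 0.02881989 -0.00362124  0.04033106]
grip_width 0.08671347483466081
side [[497.44719862   0.         274.55203205]
 [  0.         497.44719862 205.10078296]
 [  0.           0.           1.        ]] [-0.0947888  0.         0.         0.         0.       ] [[ 0.61918784  0.38515278 -0.684298   -0.06678267]
 [-0.78498944  0.32574633 -0.52695436 -0.44990954]
 [ 0.01994962  0.86345044  0.50403904  0.57814594]
 [ 0.          0.          0.          1.        ]]
top [[543.19129727   0.         280.91948962]
 [  0.         543.19129727 217.99389617]
 [  0.           0.           1.        ]] [0.05648084 0.         0.         0.         0.        ] [[-0.00717908  0.98770024 -0.15619441  0.43677211]
 [-0.99995262 -0.0081176  -0.00537164  0.08612875]
 [-0.0065735   0.15614845  0.98771172  1.22387784]
 [ 0.          0.          0.          1.        ]]
```

View pics/side0.png

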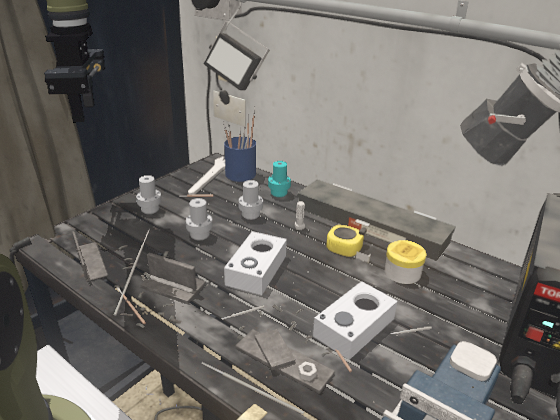

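View pics/top0.png

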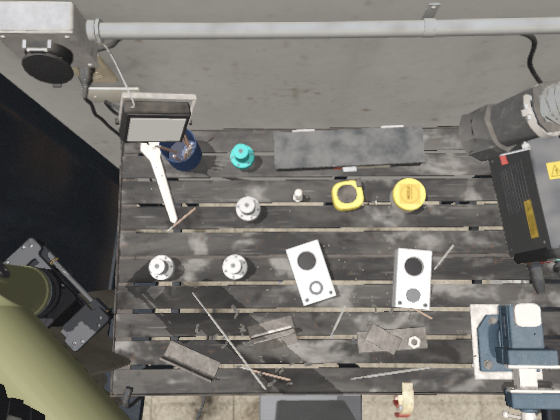

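Run:
```python
import cv2, numpy as np
t=cv2.imread("pics/top0.png"); s=cv2.imread("pics/side0.png")
def crop(im,x0,y0,w,h,k): return cv2.resize(im[y0:y0+h,x0:x0+w],None,fx=k,fy=k,interpolation=cv2.INTER_CUBIC)
cv2.imwrite("pics/c1.png",crop(t,140,140,130,145,4)); cv2.imwrite("pics/c2.png",crop(t,280,230,160,90,5))
cv2.imwrite("pics/c3.png",crop(s,120,160,180,85,4)); cv2.imwrite("pics/c4.png",crop(s,215,225,190,135,4))
```

```text
(no output)
```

View pics/c1.png

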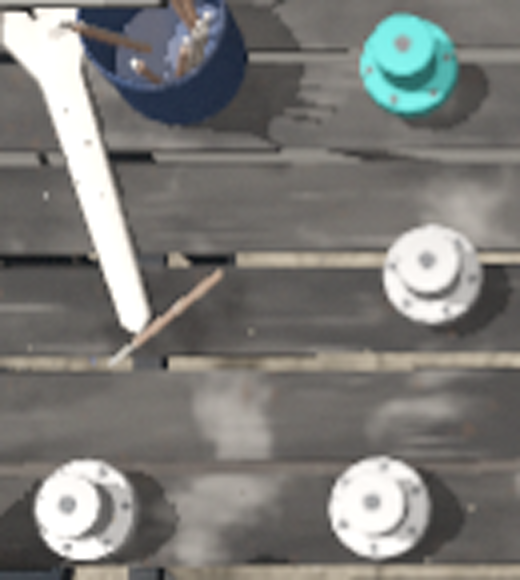

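View pics/c2.png

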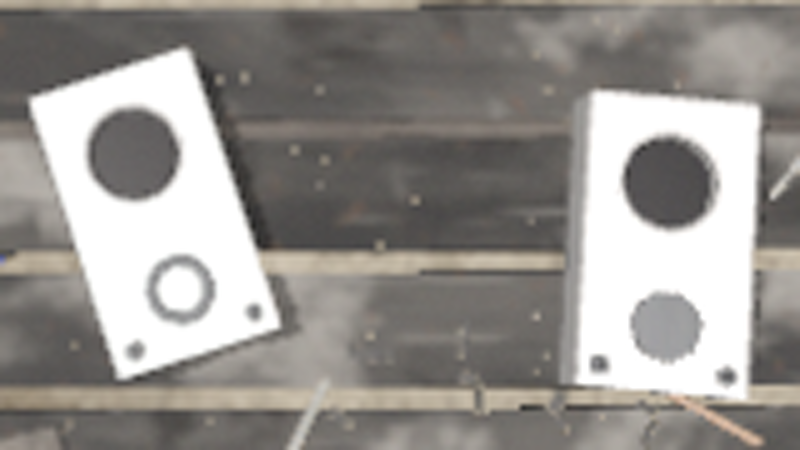

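View pics/c3.png

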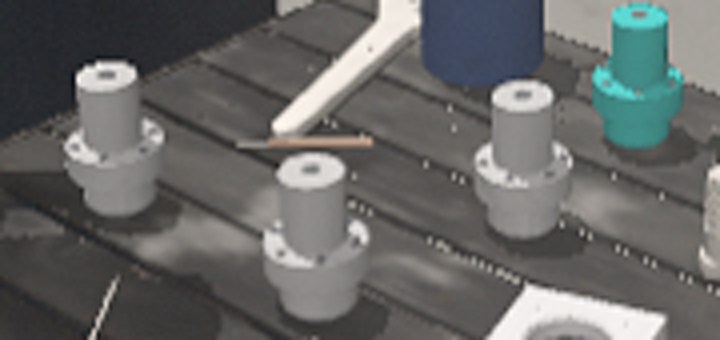

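View pics/c4.png

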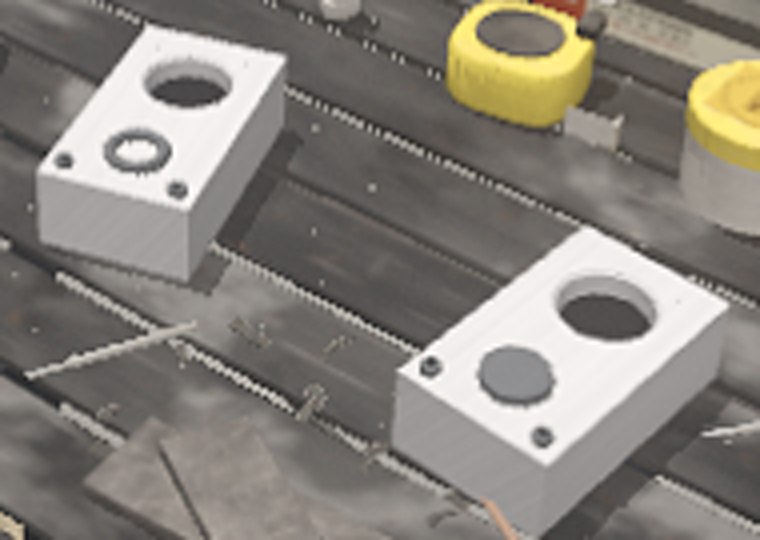

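```bash
cat > h.py <<'E'
import cv2, numpy as np
def load(n): return dict(np.load(n,allow_pickle=True))
def ray(c,uv):
    p=cv2.undistortPoints(np.array([[uv]],float),c["intrinsics"],c["distortion"])[0,0]
    T=c["world_from_camera"]; d=T[:3,:3]@np.array([p[0],-p[1],-1]); return T[:3,3],d
def plane(c,uv,z):
    o,d=ray(c,uv); return o+d*(z-o[2])/d[2]
def proj(c,P):
    T=c["world_from_camera"]; q=T[:3,:3].T@(np.array(P,float)-T[:3,3]); q=np.array([[q[0],-q[1],-q[2]]])
    return cv2.projectPoints(q,np.zeros(3),np.zeros(3),c["intrinsics"],c["distortion"])[0].ravel()
def tri(c1,u1,c2,u2):
    o1,d1=ray(c1,u1);o2,d2=ray(c2,u2); A=np.stack([d1,-d2],1)
    t=np.linalg.lstsq(A,o2-o1,rcond=None)[0]; a=o1+t[0]*d1;b=o2+t[1]*d2; return (a+b)/2,np.linalg.norm(a-b)
def dark(c,uv,r,bright=None):
    g=cv2.cvtColor(c["pixels"],cv2.COLOR_RGB2GRAY).astype(float); x,y=map(int,np.round(uv))
    w=g[y-r:y+r+1,x-r:x+r+1]; w=np.clip(np.percentile(w,70)-w,0,None); w[w<0.25*w.max()]=0
    ys,xs=np.mgrid[y-r:y+r+1,x-r:x+r+1]; return np.array([(xs*w).sum(),(ys*w).sum()])/w.sum()
E
python3 - <<'E'
from h import *
t=load("top0.npz");s=load("side0.npz")
for n,a,b in [("A",(156.75,266.5),(146.75,178.75)),("B",(232.75,265.5),(197.75,202.25)),("C",(247,205),(250.5,184))]:
    ua=dark(t,a,3);ub=dark(s,b,2)
    P,e=tri(t,ua,s,ub); print(n,ua,ub,P,e,plane(t,ua,.08),plane(s,ub,.08))
for n,c,k in (("top",t,None),("side",s,None)):
    g=cv2.resize(cv2.cvtColor(c["pixels"],cv2.COLOR_RGB2GRAY),None,fx=4,fy=4,interpolation=cv2.INTER_CUBIC)
    m=(g>(190 if n=="top" else 165)).astype(np.uint8)
    cs,h=cv2.findContours(m,cv2.RETR_CCOMP,cv2.CHAIN_APPROX_NONE)
    for i,q in enumerate(cs):
        if h[0][i][3]>=0 and cv2.contourArea(q)>1200:
            e=cv2.fitEllipse(q); uv=(np.array(e[0])+.5)/4-.5
            X=[plane(c,(p[0]+.5)/4-.5,.04) for p in q[:,0,:].astype(float)]
            X=np.array(X)[:,:2]; (f,ax,_)=cv2.fitEllipse((X*1000).astype(np.float32))
            print(n,uv,"plane",f,ax, "z45",plane(c,uv,.045)[:2]*1000)
E
```

```text
A [156.40874811 265.74509804] [146.41770186 178.34937888] [0.51832963 0.35407324 0.08120912] 0.0001988540463618956 [0.51833916 0.35442079 0.08      ] [0.5198202  0.35595286 0.08      ]
B [232.53235548 265.07592752] [197.40720489 201.88131232] [0.5180851  0.19474246 0.08150247] 0.00022413324608762958 [0.51827455 0.19480924 0.08      ] [0.51977331 0.1967705  0.08      ]
C [246.26273458 204.59766373] [250.34313361 183.29735765] [0.64699417 0.16631451 0.08130186] 0.00020574883410191518 [0.64730522 0.16633137 0.08      ] [0.64878322 0.16799483 0.08      ]Traceback (most recent call last):
  File "<stdin>", line 13, in <module>
  File "h.py", line 7, in plane
    o,d=ray(c,uv); return o+d*(z-o[2])/d[2]
        ~~~^^^^^^
  File "h.py", line 4, in ray
    p=cv2.undistortPoints(np.array([[uv]],float),c["intrinsics"],c["distortion"])[0,0]
      ~~~~~~~~~~~~~~~~~~~^^^^^^^^^^^^^^^^^^^^^^^^^^^^^^^^^^^^^^^^^^^^^^^^^^^^^^^^
cv2.error: OpenCV(4.12.0) /io/opencv/modules/calib3d/src/undistort.dispatch.cpp:538: error: (-215:Assertion failed) npoints >= 0 && src.isContinuous() && (depth == CV_32F || depth == CV_64F) in function 'undistortPoints'
```

```bash
sed -i 's/np.array(\[\[uv\]\],float)/np.array([[[uv[0],uv[1]]]],float)[0]/' h.py; sed -i 's/\[\[\[uv\[0\],uv\[1\]\]\]\],float)\[0\]/[[[float(uv[0]),float(uv[1])]]])/' h.py
python3 - <<'E'
from h import *
t=load("top0.npz");s=load("side0.npz")
for n,c,k in (("top",t,None),("side",s,None)):
  for K in ([c["intrinsics"]]):
    g=cv2.resize(cv2.cvtColor(c["pixels"],cv2.COLOR_RGB2GRAY),None,fx=4,fy=4,interpolation=cv2.INTER_CUBIC)
    for th in ((150,190) if n=="top" else (165,190)):
     m=(g>th).astype(np.uint8)
     cs,h=cv2.findContours(m,cv2.RETR_CCOMP,cv2.CHAIN_APPROX_NONE)
     for i,q in enumerate(cs):
        if h[0][i][3]>=0 and 400<cv2.contourArea(q)<20000:
            e=cv2.fitEllipse(q); uv=(np.array(e[0])+.5)/4-.5
            X=np.array([plane(c,(p+.5)/4-.5,.04) for p in q[:,0,:].astype(float)])[:,:2]
            (f,ax,_)=cv2.fitEllipse((X*1000).astype(np.float32))
            if 20<ax[0]<60: print(n,th,uv.round(2),"plane40",np.round(f,1),np.round(ax,1), "z45",(plane(c,uv,.045)[:2]*1000).round(1))
E
```

```text
top 150 [396.55 340.88] plane40 [ 358.7 -150.3] [20.3 25. ] z45 [ 359.  -149.3]
top 150 [413.28 266.04] plane40 [ 516.4 -193.2] [39.1 39.9] z45 [ 516. -192.]
top 150 [306.21 260.32] plane40 [530.3  38.2] [39.6 40.1] z45 [529.8  38.4]
top 150 [346.49 193.47] plane40 [677.9 -53.3] [41.6 42.7] z45 [676.8 -52.7]
top 190 [412.71 294.89] plane40 [ 454.7 -189. ] [29.1 30.5] z45 [ 454.6 -187.9]
top 190 [413.51 266.02] plane40 [ 516.4 -193.7] [41.5 41.7] z45 [ 516.  -192.5]
top 190 [315.73 287.39] plane40 [471.7  18.5] [29.4 29.5] z45 [471.5  18.8]
top 190 [306.22 260.31] plane40 [530.3  38.1] [41.4 41.7] z45 [529.8  38.3]
top 190 [346.5  193.48] plane40 [677.9 -53.3] [43.6 45.2] z45 [676.8 -52.7]
side 165 [343.51 318.81] plane40 [ 457.8 -186.5] [30.  34.1] z45 [ 452.7 -189.1]
side 165 [366.1  301.96] plane40 [ 515.  -194.4] [39.7 40.6] z45 [ 509.3 -197. ]
side 165 [248.97 262.56] plane40 [474.1  21.5] [30.5 33.5] z45 [468.9  16.9]
side 165 [261.46 245.9 ] plane40 [528.6  37.4] [37.4 41.7] z45 [522.8  32.7]
side 165 [344.58 232.94] plane40 [667.9 -60.1] [44.  45.5] z45 [660.7 -63.9]
side 165 
[... 1226 characters left out ...]
 plane40 [1669.1  463.7] [ 49.9 413.9] z45 [1635.6  446. ]
side 165 [295.48  65.55] plane40 [1636.8  768. ] [ 54.3 139.9] z45 [1619.5  755.5]
side 165 [293.77  54.74] plane40 [1786.6  887.1] [ 34.6 109.1] z45 [1768.6  873.9]
side 165 [351.65  46.82] plane40 [2129.7  784.4] [ 38.2 358.5] z45 [2100.2  767.5]
side 190 [343.54 318.78] plane40 [ 458.  -186.5] [30.9 35.5] z45 [ 452.8 -189.1]
side 190 [366.05 301.79] plane40 [ 515.3 -194.1] [41.4 42. ] z45 [ 509.6 -196.8]
side 190 [248.92 262.49] plane40 [474.3  21.7] [31.3 35.3] z45 [469.   17.1]
side 190 [261.44 245.62] plane40 [529.3  38.1] [40.6 42.9] z45 [523.5  33.3]
side 190 [344.63 232.94] plane40 [668.  -60.1] [45.7 46.8] z45 [660.8 -64. ]
```

```bash
cat >> h.py <<'E'
from scipy.spatial.transform import Rotation as Ro
def Rtool(o):return Ro.from_euler("xyz",o["tool_rot"],degrees=True).as_matrix()
def plan(o,P,zdir):
    "offset and rotvec to reach TCP P, tool down, jaws along zdir (world xy; sign chosen nearest)"
    R=Rtool(o); z=np.array([zdir[0],zdir[1],0.]);z/=np.linalg.norm(z)
    if z@R[:,2]<0:z=-z
    x=np.array([0,0,-1.]);T=np.stack([x,np.cross(z,x),z],1)
    return (R.T@(np.array(P)-o["tool_pos"])).round(4),Ro.from_matrix(R.T@T).as_rotvec().round(4)
E
python3 - <<'E'
from h import *
from cell import telemetry
o=telemetry.get_obs(); print(Rtool(o).round(3))
print(plan(o,[.518,.354,.13],[0,1])); print(plan(o,[.518,.354,.13],[1,0]))
E
```

```text
[[-0.001 -0.708  0.706]
 [-0.001  0.706  0.708]
 [-1.    -0.    -0.002]]
(array([ 0.0997, -0.1169, -0.033 ]), array([-7.838e-01, -1.600e-03, -6.000e-04]))
(array([ 0.0997, -0.1169, -0.033 ]), array([ 7.87e-01, -1.60e-03,  7.00e-04]))
```

Call:
{"name": "drive_tool", "arguments": {
  "offset": [
    [0.03,-0.04,-0.01],
    [0.06,-0.08,-0.02],
    [0.1,-0.117,-0.033],
    [0.1,-0.117,-0.033],
    [0.1,-0.117,-0.033],
    [0.1,-0.117,-0.033],
    [0.1,-0.117,-0.033]
  ],
  "angular": [
    [-0.16,0,0],
    [-0.32,0,0],
    [-0.48,0,0],
    [-0.64,0,0],
    [-0.784,-0.0016,-0.0006],
    [-0.784,-0.0016,-0.0006],
    [-0.784,-0.0016,-0.0006]
  ],
  "fingers": -1,
  "squeeze": 45
}}

```text
time_s: 0.98
tool_pos: [0.5179, 0.3539, 0.1295]
tool_rot: [127.5, 90.0, -142.6]
force: [-1.1, -0.4, 0.2]
grip_width: 0.0869
```

Run:
```python
from h import *
from cell import telemetry
o=telemetry.get_obs(); print(Rtool(o).round(3),o["tool_pos"],o["force"])
print(plan(o,[.5183,.3541,.053],[0,1]))
```

```text
[[-0.    -1.     0.002]
 [-0.     0.002  1.   ]
 [-1.     0.    -0.   ]] [0.5179018  0.35386986 0.12947995] [-1.05394015 -0.4406368   0.15575912]
(array([ 0.0765, -0.0004,  0.0002]), array([-0.002 , -0.0002, -0.0003]))
```

Motion tracks well. Descend on hub A, close, lift.

Call:
{"name": "drive_tool", "arguments": {
  "offset": [
    [0.03,0,0],
    [0.06,0,0],
    [0.0765,0,0],
    [0.0765,0,0],
    [0.0765,0,0]
  ],
  "angular": [
    [0,0,0],
    [0,0,0],
    [0,0,0],
    [0,0,0],
    [0,0,0]
  ]
}}

```text
time_s: 1.6
tool_pos: [0.5186, 0.3545, 0.0542]
tool_rot: [-56.7, 89.9, 33.2]
force: [0.2, -0.1, -0.1]
grip_width: 0.087
```

Call:
{"name": "drive_tool", "arguments": {
  "offset": [
    [0,0,0],
    [0,0,0],
    [0,0,0],
    [0,0,0],
    [0,0,0],
    [0,0,0],
    [0,0,0],
    [0,0,0]
  ],
  "angular": [
    [0,0,0],
    [0,0,0],
    [0,0,0],
    [0,0,0],
    [0,0,0],
    [0,0,0],
    [0,0,0],
    [0,0,0]
  ],
  "fingers": 1
}}

```text
time_s: 2.6
tool_pos: [0.5186, 0.3547, 0.0542]
tool_rot: [-52.4, 89.9, 37.5]
force: [-0.2, 0.7, -0.5]
grip_width: 0.0337
```

Call:
{"name": "drive_tool", "arguments": {
  "offset": [
    [-0.01,0,0],
    [-0.02,0,0],
    [-0.02,0,0],
    [-0.02,0,0],
    [-0.02,0,0],
    [-0.02,0,0]
  ],
  "angular": [
    [0,0,0],
    [0,0,0],
    [0,0,0],
    [0,0,0],
    [0,0,0],
    [0,0,0]
  ]
}}

```text
time_s: 3.35
tool_pos: [0.5184, 0.3544, 0.0738]
tool_rot: [-49.9, 89.9, 40.0]
force: [0.5, -0.5, -7.7]
grip_width: 0.0333
```

Call:
{"name": "drive_tool", "arguments": {
  "offset": [
    [0,0,0]
  ],
  "angular": [
    [0,0,0]
  ]
}}

```text
time_s: 3.48
tool_pos: [0.5183, 0.3544, 0.0736]
tool_rot: [-46.7, 90.0, 43.2]
force: [-1.0, 0.3, -7.6]
grip_width: 0.0339
```

Call:
{"name": "drive_tool", "arguments": {
  "offset": [
    [0,0,0]
  ],
  "angular": [
    [0,0,0]
  ]
}}

```text
time_s: 3.6
tool_pos: [0.5182, 0.3544, 0.0735]
tool_rot: [-45.8, 90.0, 44.0]
force: [-0.3, 0.5, -8.4]
grip_width: 0.0335
```

Run:
```python
from h import *
from cell import telemetry,vision
o=telemetry.get_obs(); print(o["force"],o["wrist_torque"],o["tool_pos"],o["grip_width"])
c=vision.read_camera("side"); cv2.imwrite("pics/s1.png",cv2.resize(c["pixels"][140:260,90:290,::-1],None,fx=3,fy=3))
print(telemetry.get_obs()["force"])
```

```text
[-0.26842218  0.46952192 -8.41973929] [ 0.06147501  0.00900436 -0.00715733] [0.51823039 0.35439236 0.07351339] 0.03350918163591879
[-0.63222096 -0.11113374 -7.88876556]
```

View pics/s1.png

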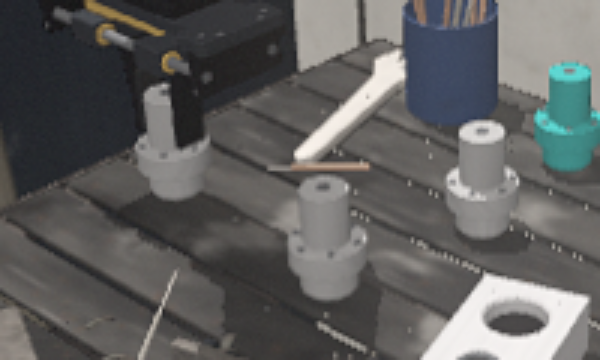

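Run:
```python
from h import *
from cell import telemetry
o=telemetry.get_obs()
print(plan(o,[.5165,-.194,.18],[0,1]))
```

```text
(array([-1.067e-01,  5.000e-04, -5.483e-01]), array([-0.0022,  0.0004,  0.0004]))
```

Call:
{"name": "drive_tool", "arguments": {
  "offset": [
    [-0.04,0,0],
    [-0.08,0,0],
    [-0.107,0,-0.03],
    [-0.107,0,-0.08],
    [-0.107,0,-0.13],
    [-0.107,0,-0.18],
    [-0.107,0,-0.23],
    [-0.107,0,-0.28],
    [-0.107,0,-0.33],
    [-0.107,0,-0.37]
  ],
  "angular": [
    [0,0,0],
    [0,0,0],
    [0,0,0],
    [0,0,0],
    [0,0,0],
    [0,0,0],
    [0,0,0],
    [0,0,0],
    [0,0,0],
    [0,0,0]
  ]
}}

```text
time_s: 4.9
tool_pos: [0.5171, -0.0182, 0.1807]
tool_rot: [-92.1, 89.9, -2.3]
force: [1.1, 0.3, -8.7]
grip_width: 0.0336
```

Run:
```python
from h import *
from cell import telemetry
o=telemetry.get_obs();print(o["tool_pos"],o["force"],o["grip_width"])
print(plan(o,[.5165,-.194,.14],[0,1]))
```

```text
[ 0.5171283  -0.0181764   0.18073183] [ 1.14211354  0.26348078 -8.69678838] 0.03358791436965116
(array([ 0.0407,  0.    , -0.1758]), array([-0.0037, -0.    ,  0.0013]))
```

Call:
{"name": "drive_tool", "arguments": {
  "offset": [
    [0,0,-0.04],
    [0,0,-0.08],
    [0,0,-0.12],
    [0.01,0,-0.155],
    [0.02,0,-0.176],
    [0.04,0,-0.176],
    [0.041,0,-0.176],
    [0.041,0,-0.176]
  ],
  "angular": [
    [0,0,0],
    [0,0,0],
    [0,0,0],
    [-0.002,0,0.001],
    [-0.004,0,0.001],
    [-0.004,0,0.001],
    [-0.004,0,0.001],
    [-0.004,0,0.001]
  ]
}}

```text
time_s: 5.9
tool_pos: [0.5169, -0.1937, 0.1403]
tool_rot: [-91.7, 89.9, -1.6]
force: [0.1, 0.9, -7.3]
grip_width: 0.0334
```

Run:
```python
from h import *
from cell import telemetry,vision
o=telemetry.get_obs();print(o["tool_pos"],o["force"],o["grip_width"])
print(plan(o,[.5165,-.194,.10],[0,1]))
for n in ("side","top"):
    c=vision.read_camera(n); np.savez(f"{n}1.npz",**{k:np.array(v) for k,v in c.items()})
    im=c["pixels"][:,:,::-1]
    im=im[170:350,280:460] if n=="side" else im[190:330,340:500]
    cv2.imwrite(f"pics/{n}1.png",cv2.resize(im,None,fx=3.3,fy=3.3,interpolation=cv2.INTER_CUBIC))
```

```text
[ 0.51694997 -0.19366093  0.14030609] [ 0.11128036  0.89309727 -7.25733223] 0.03343733550616005
(array([ 0.0403,  0.0005, -0.0003]), array([ 0.0013, -0.    ,  0.0009]))
```

View pics/side1.png

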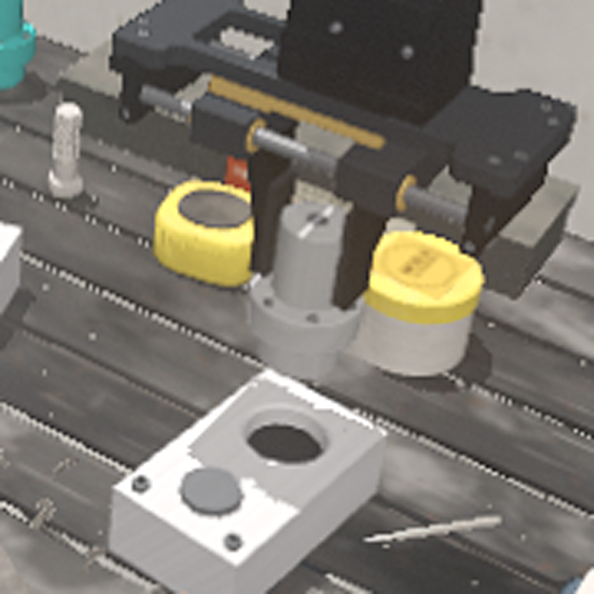

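View pics/top1.png

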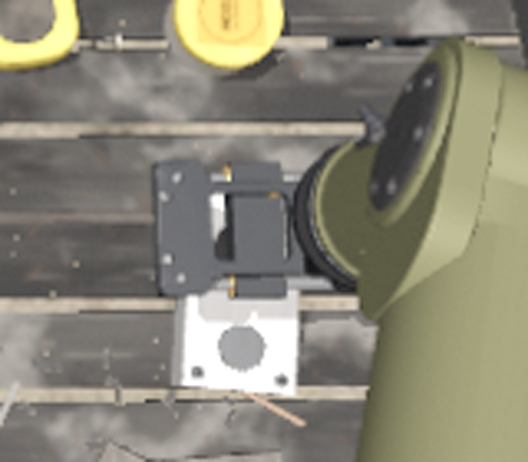

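Call:
{"name": "drive_tool", "arguments": {
  "offset": [
    [0.02,0.0003,-0.0003],
    [0.038,0.0005,-0.0003],
    [0.044,0.0005,-0.0003],
    [0.044,0.0005,-0.0003],
    [0.044,0.0005,-0.0003]
  ],
  "angular": [
    [0,0,0],
    [0.001,0,0.001],
    [0.001,0,0.001],
    [0.001,0,0.001],
    [0.001,0,0.001]
  ]
}}

```text
time_s: 6.62
tool_pos: [0.5176, -0.1944, 0.0975]
tool_rot: [-108.3, 89.9, -18.3]
force: [-0.3, 0.1, -7.8]
grip_width: 0.0338
```

Call:
{"name": "drive_tool", "arguments": {
  "offset": [
    [0.001,0,0],
    [0.002,0,0],
    [0.003,0,0],
    [0.004,0,0]
  ],
  "angular": [
    [0,0,0],
    [0,0,0],
    [0,0,0],
    [0,0,0]
  ]
}}

```text
time_s: 7.12
tool_pos: [0.5175, -0.1944, 0.0935]
tool_rot: [-108.8, 89.9, -18.8]
force: [0.0, 0.8, -8.1]
grip_width: 0.0337
```

Call:
{"name": "drive_tool", "arguments": {
  "offset": [
    [0.0005,0.0008,0.0003],
    [0.0015,0.0008,0.0003],
    [0.0025,0.0008,0.0003],
    [0.0035,0.0008,0.0003]
  ],
  "angular": [
    [0,0,0],
    [0,0,0],
    [0,0,0],
    [0,0,0]
  ]
}}

```text
time_s: 7.62
tool_pos: [0.5168, -0.1941, 0.0899]
tool_rot: [-108.0, 89.9, -18.0]
force: [-0.3, -0.2, -7.4]
grip_width: 0.0337
```

Run:
```python
from h import *
from cell import telemetry,vision
o=telemetry.get_obs();print(o["tool_pos"],o["force"],o["wrist_torque"])
print(plan(o,[.5165,-.194,.08],[0,1]))
```

```text
[ 0.51676448 -0.19409621  0.0899046 ] [-0.33883941 -0.22851226 -7.43355712] [ 0.04254829 -0.0132937   0.0065966 ]
(array([0.0099, 0.0003, 0.0001]), array([ 0.0003, -0.0008,  0.0023]))
```

Call:
{"name": "drive_tool", "arguments": {
  "offset": [
    [0.001,0,0],
    [0.002,0,0],
    [0.003,0,0],
    [0.004,0,0]
  ],
  "angular": [
    [0,0,0],
    [0,0,0],
    [0,0,0],
    [0,0,0]
  ]
}}

```text
time_s: 8.12
tool_pos: [0.5167, -0.1941, 0.0858]
tool_rot: [-107.6, 89.9, -17.6]
force: [0.7, -0.2, -7.2]
grip_width: 0.0331
```

Call:
{"name": "drive_tool", "arguments": {
  "offset": [
    [0.001,0,0],
    [0.002,0,0],
    [0.003,0,0]
  ],
  "angular": [
    [0,0,0],
    [0,0,0],
    [0,0,0]
  ]
}}

```text
time_s: 8.5
tool_pos: [0.517, -0.1942, 0.0834]
tool_rot: [-104.9, 89.8, -14.9]
force: [-2.0, 0.5, 1.1]
grip_width: 0.0334
```

Call:
{"name": "drive_tool", "arguments": {
  "offset": [
    [0.001,0.0006,0],
    [0.002,0.0006,0],
    [0.003,0.0006,0]
  ],
  "angular": [
    [0,0,0],
    [0,0,0],
    [0,0,0]
  ]
}}

```text
time_s: 8.88
tool_pos: [0.517, -0.1942, 0.0814]
tool_rot: [-100.2, 89.8, -10.2]
force: [-2.9, 1.6, 5.4]
grip_width: 0.0335
```

Call:
{"name": "drive_tool", "arguments": {
  "offset": [
    [0.001,0,0],
    [0.002,0,0],
    [0.003,0,0]
  ],
  "angular": [
    [0,0,0],
    [0,0,0],
    [0,0,0]
  ]
}}

```text
time_s: 9.25
tool_pos: [0.517, -0.1942, 0.0784]
tool_rot: [-99.9, 89.8, -9.9]
force: [-2.1, 1.1, 4.5]
grip_width: 0.0337
```

Call:
{"name": "drive_tool", "arguments": {
  "offset": [
    [0.001,0.0003,0.0002],
    [0.002,0.0003,0.0002],
    [0.003,0.0003,0.0002],
    [0.004,0.0003,0.0002]
  ],
  "angular": [
    [0,0,0],
    [0,0,0],
    [0,0,0],
    [0,0,0]
  ]
}}

```text
time_s: 9.75
tool_pos: [0.5169, -0.1942, 0.0744]
tool_rot: [-101.9, 89.7, -11.9]
force: [-2.1, 1.1, 4.6]
grip_width: 0.0339
```

Call:
{"name": "drive_tool", "arguments": {
  "offset": [
    [0.001,0,0],
    [0.0015,0,0],
    [0.002,0,0]
  ],
  "angular": [
    [0,0,0],
    [0,0,0],
    [0,0,0]
  ]
}}

```text
time_s: 10.12
tool_pos: [0.517, -0.1942, 0.0724]
tool_rot: [-102.1, 89.7, -12.1]
force: [-2.3, 1.3, 4.4]
grip_width: 0.0333
```

Call:
{"name": "drive_tool", "arguments": {
  "offset": [
    [0.0005,0,0],
    [0.001,0,0]
  ],
  "angular": [
    [0,0,0],
    [0,0,0]
  ]
}}

```text
time_s: 10.38
tool_pos: [0.517, -0.1942, 0.0721]
tool_rot: [-99.7, 89.7, -9.6]
force: [-4.1, 1.3, 11.4]
grip_width: 0.0338
```

Force jumped at the expected height (TCP 0.0722): flange is on the block. One more small push, then release and check.

Call:
{"name": "drive_tool", "arguments": {
  "offset": [
    [0.0005,0,0],
    [0.0008,0,0]
  ],
  "angular": [
    [0,0,0],
    [0,0,0]
  ]
}}

```text
time_s: 10.62
tool_pos: [0.5169, -0.1942, 0.0721]
tool_rot: [-96.6, 89.7, -6.6]
force: [-4.1, 1.6, 11.5]
grip_width: 0.0338
```

Call:
{"name": "drive_tool", "arguments": {
  "offset": [
    [-0.0005,0,0],
    [-0.0005,0,0],
    [-0.0005,0,0],
    [-0.0005,0,0],
    [-0.0005,0,0],
    [-0.0005,0,0]
  ],
  "angular": [
    [0,0,0],
    [0,0,0],
    [0,0,0],
    [0,0,0],
    [0,0,0],
    [0,0,0]
  ],
  "fingers": -1
}}

```text
time_s: 11.38
tool_pos: [0.517, -0.1942, 0.0725]
tool_rot: [-97.0, 89.7, -7.0]
force: [0.0, 0.0, -0.1]
grip_width: 0.0833
```

Call:
{"name": "drive_tool", "arguments": {
  "offset": [
    [-0.02,0,0],
    [-0.06,0,0],
    [-0.1,0,0.03],
    [-0.1,0,0.08],
    [-0.1,0,0.13],
    [-0.1,0,0.18],
    [-0.1,0,0.23],
    [-0.1,0,0.28],
    [-0.1,0,0.33],
    [-0.1,0,0.36]
  ],
  "angular": [
    [0,0,0],
    [0,0,0],
    [0,0,0],
    [0,0,0],
    [0,0,0],
    [0,0,0],
    [0,0,0],
    [0,0,0],
    [0,0,0],
    [0,0,0]
  ]
}}

```text
time_s: 12.62
tool_pos: [0.5159, 0.169, 0.1724]
tool_rot: [-85.3, 89.7, 4.9]
force: [0.6, -0.8, -0.3]
grip_width: 0.087
```

Run:
```python
from h import *
from cell import telemetry,vision
o=telemetry.get_obs();print(o["tool_pos"],o["force"])
print(plan(o,[.5183,.1948,.10],[0,1]))
for n in ("side","top"):
    c=vision.read_camera(n); np.savez(f"{n}2.npz",**{k:np.array(v) for k,v in c.items()})
    im=c["pixels"][:,:,::-1]
    im=im[200:360,200:420] if n=="side" else im[220:320,340:480]
    cv2.imwrite(f"pics/{n}2.png",cv2.resize(im,None,fx=3.3,fy=3.3,interpolation=cv2.INTER_CUBIC))
```

```text
[0.51590466 0.16902172 0.17242225] [ 0.60316968 -0.83907811 -0.34944494]
(array([ 0.0724, -0.0021,  0.0257]), array([0.0033, 0.0004, 0.0047]))
```

View pics/side2.png

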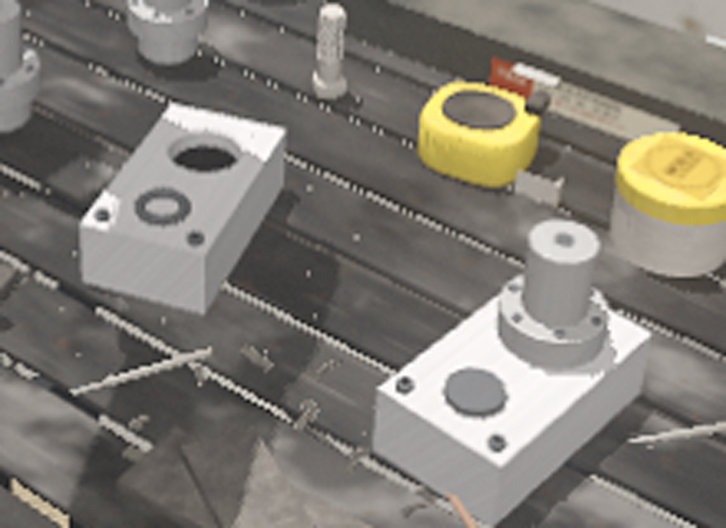

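View pics/top2.png

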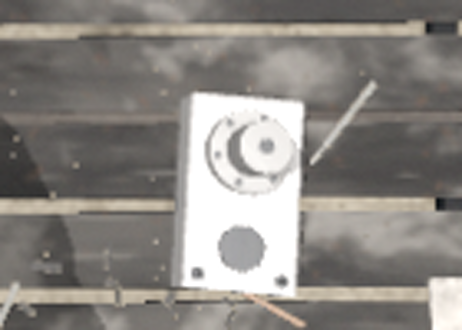

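Run:
```python
from h import *
t=load("top2.npz");s=load("side2.npz")
ua=dark(t,(340+266/3.3,220+146/3.3),3);ub=dark(s,(200+565/3.3,200+240/3.3),2)
print(ua,ub,tri(t,ua,s,ub))
```

```text
[420.41005499 263.8051846 ] [370.7592122  272.27477764] (array([ 0.51683454, -0.193916  ,  0.09929573]), np.float64(0.00010445141316764859))
```

Call:
{"name": "drive_tool", "arguments": {
  "offset": [
    [0.01,-0.002,0.02],
    [0.04,-0.002,0.026],
    [0.07,-0.002,0.026],
    [0.072,-0.002,0.026],
    [0.072,-0.002,0.026]
  ],
  "angular": [
    [0.003,0,0.005],
    [0.003,0,0.005],
    [0.003,0,0.005],
    [0.003,0,0.005],
    [0.003,0,0.005]
  ]
}}

```text
time_s: 13.35
tool_pos: [0.5182, 0.1968, 0.1007]
tool_rot: [8.5, 89.9, 98.6]
force: [0.8, -0.2, 0.6]
grip_width: 0.0869
```

Call:
{"name": "drive_tool", "arguments": {
  "offset": [
    [0.02,0,0],
    [0.04,0,0],
    [0.046,0,0],
    [0.046,0,0],
    [0.046,0,0]
  ],
  "angular": [
    [0,0,0],
    [0,0,0],
    [0,0,0],
    [0,0,0],
    [0,0,0]
  ]
}}

```text
time_s: 13.98
tool_pos: [0.5191, 0.1972, 0.056]
tool_rot: [-34.3, 89.8, 55.8]
force: [-0.3, -0.1, 0.2]
grip_width: 0.087
```

Call:
{"name": "drive_tool", "arguments": {
  "offset": [
    [0.002,0,-0.0022],
    [0.002,0,-0.0022]
  ],
  "angular": [
    [0,0,0],
    [0,0,0]
  ]
}}

```text
time_s: 14.22
tool_pos: [0.5194, 0.1948, 0.0543]
tool_rot: [-41.9, 89.8, 48.2]
force: [0.6, -0.2, 0.1]
grip_width: 0.087
```

Call:
{"name": "drive_tool", "arguments": {
  "offset": [
    [0,0,0],
    [0,0,0],
    [0,0,0],
    [0,0,0],
    [0,0,0],
    [0,0,0],
    [0,0,0],
    [0,0,0]
  ],
  "angular": [
    [0,0,0],
    [0,0,0],
    [0,0,0],
    [0,0,0],
    [0,0,0],
    [0,0,0],
    [0,0,0],
    [0,0,0]
  ],
  "fingers": 1
}}

```text
time_s: 15.22
tool_pos: [0.5194, 0.1948, 0.0543]
tool_rot: [-41.3, 89.8, 48.8]
force: [-0.3, 0.2, 0.5]
grip_width: 0.0335
```

Call:
{"name": "drive_tool", "arguments": {
  "offset": [
    [-0.01,0,0],
    [-0.02,0,0],
    [-0.02,0,0],
    [-0.02,0,0],
    [-0.02,0,0],
    [-0.02,0,0]
  ],
  "angular": [
    [0,0,0],
    [0,0,0],
    [0,0,0],
    [0,0,0],
    [0,0,0],
    [0,0,0]
  ]
}}

```text
time_s: 15.98
tool_pos: [0.5191, 0.1947, 0.074]
tool_rot: [-36.2, 89.8, 54.0]
force: [-0.2, -0.2, -2.2]
grip_width: 0.0336
```

Call:
{"name": "drive_tool", "arguments": {
  "offset": [
    [0,0,0]
  ],
  "angular": [
    [0,0,0]
  ]
}}

```text
time_s: 16.1
tool_pos: [0.519, 0.1946, 0.0738]
tool_rot: [-32.1, 89.8, 58.0]
force: [-0.4, 0.7, -2.8]
grip_width: 0.0339
```

Run:
```python
from h import *
from cell import telemetry
o=telemetry.get_obs();print(plan(o,[.5312,.038,.14],[0,1]))
```

```text
(array([-0.0665, -0.0119, -0.1565]), array([0.0026, 0.0022, 0.0014]))
```

Call:
{"name": "drive_tool", "arguments": {
  "offset": [
    [-0.035,0,0],
    [-0.0665,-0.002,-0.02],
    [-0.0665,-0.006,-0.06],
    [-0.0665,-0.01,-0.1],
    [-0.0665,-0.012,-0.14],
    [-0.0665,-0.012,-0.1565],
    [-0.0665,-0.012,-0.1565],
    [-0.0665,-0.012,-0.1565]
  ],
  "angular": [
    [0,0,0],
    [0,0,0],
    [0.0026,0.002,0.0014],
    [0.0026,0.002,0.0014],
    [0.0026,0.002,0.0014],
    [0.0026,0.002,0.0014],
    [0.0026,0.002,0.0014],
    [0.0026,0.002,0.0014]
  ]
}}

```text
time_s: 17.1
tool_pos: [0.5312, 0.0402, 0.14]
tool_rot: [2.6, 89.9, 92.8]
force: [0.4, 0.4, -3.4]
grip_width: 0.0338
```

Run:
```python
from h import *
from cell import telemetry,vision
o=telemetry.get_obs();print(o["tool_pos"],o["force"],plan(o,[.5312,.038,.097],[0,1]))
c=vision.read_camera("side"); cv2.imwrite("pics/s3.png",cv2.resize(c["pixels"][150:310,170:370,::-1],None,fx=3.5,fy=3.5))
```

```text
[0.53121765 0.04018458 0.13996888] [ 0.43058819  0.37419378 -3.43501953] (array([ 0.043 ,  0.    , -0.0022]), array([ 0.0024,  0.0014, -0.0001]))
```

View pics/s3.png

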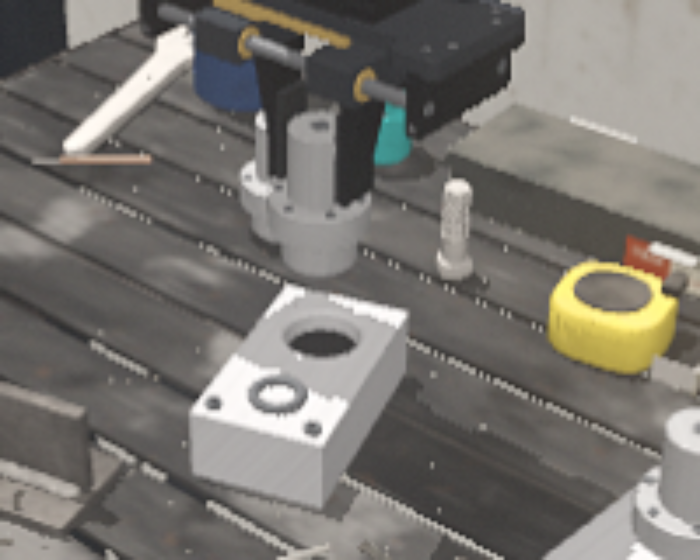

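Call:
{"name": "drive_tool", "arguments": {
  "offset": [
    [0.015,0,-0.0022],
    [0.03,0,-0.0022],
    [0.04,0,-0.0022],
    [0.041,0,-0.0022],
    [0.041,0,-0.0022]
  ],
  "angular": [
    [0,0,0],
    [0,0,0],
    [0,0,0],
    [0,0,0],
    [0,0,0]
  ]
}}

```text
time_s: 17.77
tool_pos: [0.5314, 0.0381, 0.099]
tool_rot: [-3.7, 89.9, 86.4]
force: [0.1, -0.0, -2.9]
grip_width: 0.0335
```

Run:
```python
from h import *
from cell import telemetry,vision
o=telemetry.get_obs();print(o["tool_pos"],o["force"],plan(o,[.5312,.038,.09],[0,1]))
```

```text
[0.53138997 0.03812787 0.09899923] [ 0.12970147 -0.03571701 -2.86340594] (array([ 0.009 ,  0.0002, -0.0001]), array([0.0028, 0.0012, 0.0001]))
```

Call:
{"name": "drive_tool", "arguments": {
  "offset": [
    [0.002,0.0002,-0.0001],
    [0.004,0.0002,-0.0001],
    [0.005,0.0002,-0.0001],
    [0.006,0.0002,-0.0001],
    [0.007,0.0002,-0.0001],
    [0.008,0.0002,-0.0001]
  ],
  "angular": [
    [0,0,0],
    [0,0,0],
    [0,0,0],
    [0,0,0],
    [0,0,0],
    [0,0,0]
  ]
}}

```text
time_s: 18.52
tool_pos: [0.5312, 0.038, 0.091]
tool_rot: [-6.1, 89.9, 84.0]
force: [-0.2, 0.3, -2.7]
grip_width: 0.0336
```

Call:
{"name": "drive_tool", "arguments": {
  "offset": [
    [0.001,0,0],
    [0.002,0,0],
    [0.003,0,0],
    [0.004,0,0]
  ],
  "angular": [
    [0,0,0],
    [0,0,0],
    [0,0,0],
    [0,0,0]
  ]
}}

```text
time_s: 19.02
tool_pos: [0.5312, 0.038, 0.0869]
tool_rot: [-6.5, 89.9, 83.7]
force: [0.4, -0.1, -2.2]
grip_width: 0.0339
```

Call:
{"name": "drive_tool", "arguments": {
  "offset": [
    [0.001,0,0],
    [0.002,0,0],
    [0.003,0,0]
  ],
  "angular": [
    [0,0,0],
    [0,0,0],
    [0,0,0]
  ]
}}

```text
time_s: 19.4
tool_pos: [0.5312, 0.038, 0.0839]
tool_rot: [-5.2, 89.9, 85.0]
force: [-1.1, 0.2, 4.2]
grip_width: 0.0333
```

Call:
{"name": "drive_tool", "arguments": {
  "offset": [
    [0.001,0.0003,0],
    [0.002,0.0003,0],
    [0.003,0.0003,0]
  ],
  "angular": [
    [0,0,0],
    [0,0,0],
    [0,0,0]
  ]
}}

```text
time_s: 19.77
tool_pos: [0.5315, 0.0381, 0.0828]
tool_rot: [-44.1, 89.9, 46.1]
force: [-3.8, -0.8, 9.9]
grip_width: 0.0338
```

Call:
{"name": "drive_tool", "arguments": {
  "offset": [
    [0.001,0,0],
    [0.002,0,0],
    [0.003,0,0],
    [0.004,0,0]
  ],
  "angular": [
    [0,0,0],
    [0,0,0],
    [0,0,0],
    [0,0,0]
  ]
}}

```text
time_s: 20.27
tool_pos: [0.5317, 0.0381, 0.0802]
tool_rot: [-46.1, 89.9, 44.0]
force: [-4.8, -0.7, 9.6]
grip_width: 0.0337
```

Call:
{"name": "drive_tool", "arguments": {
  "offset": [
    [0.001,0,0],
    [0.002,0,0],
    [0.003,0,0]
  ],
  "angular": [
    [0,0,0],
    [0,0,0],
    [0,0,0]
  ]
}}

```text
time_s: 20.65
tool_pos: [0.5317, 0.0381, 0.0785]
tool_rot: [-44.0, 89.9, 46.2]
force: [-4.7, -0.2, 8.5]
grip_width: 0.0336
```

Call:
{"name": "drive_tool", "arguments": {
  "offset": [
    [0.002,0.0008,0],
    [0.003,0.0008,0],
    [0.004,0.0008,0]
  ],
  "angular": [
    [0,0,0],
    [0,0,0],
    [0,0,0]
  ]
}}

```text
time_s: 21.02
tool_pos: [0.5315, 0.038, 0.0762]
tool_rot: [-56.6, 89.8, 33.6]
force: [-4.0, -0.8, 11.1]
grip_width: 0.0338
```

Call:
{"name": "drive_tool", "arguments": {
  "offset": [
    [0.001,0.0004,0],
    [0.002,0.0004,0],
    [0.003,0.0004,0]
  ],
  "angular": [
    [0,0,0],
    [0,0,0],
    [0,0,0]
  ]
}}

```text
time_s: 21.4
tool_pos: [0.5315, 0.038, 0.0745]
tool_rot: [-61.0, 89.8, 29.1]
force: [-4.5, -1.1, 8.8]
grip_width: 0.0336
```

Call:
{"name": "drive_tool", "arguments": {
  "offset": [
    [0.0005,0,0],
    [0.001,0,0]
  ],
  "angular": [
    [0,0,0],
    [0,0,0]
  ]
}}

```text
time_s: 21.65
tool_pos: [0.5316, 0.038, 0.0744]
tool_rot: [-60.9, 89.8, 29.2]
force: [-4.9, -0.8, 9.8]
grip_width: 0.0334
```

Call:
{"name": "drive_tool", "arguments": {
  "offset": [
    [0.001,0.0005,0],
    [0.002,0.0005,0],
    [0.0025,0.0005,0]
  ],
  "angular": [
    [0,0,0],
    [0,0,0],
    [0,0,0]
  ]
}}

```text
time_s: 22.02
tool_pos: [0.5315, 0.038, 0.0731]
tool_rot: [-63.6, 89.7, 26.5]
force: [-4.2, -0.2, 9.7]
grip_width: 0.0341
```

Call:
{"name": "drive_tool", "arguments": {
  "offset": [
    [0.001,0,0],
    [0.0015,0,0]
  ],
  "angular": [
    [0,0,0],
    [0,0,0]
  ]
}}

```text
time_s: 22.28
tool_pos: [0.5316, 0.038, 0.0726]
tool_rot: [-63.2, 89.7, 26.9]
force: [-4.4, -0.3, 9.1]
grip_width: 0.0335
```

Call:
{"name": "drive_tool", "arguments": {
  "offset": [
    [0.001,0,0],
    [0.0015,0,0]
  ],
  "angular": [
    [0,0,0],
    [0,0,0]
  ]
}}

```text
time_s: 22.52
tool_pos: [0.5316, 0.038, 0.0724]
tool_rot: [-61.2, 89.7, 29.0]
force: [-6.3, -0.6, 13.3]
grip_width: 0.0334
```

Call:
{"name": "drive_tool", "arguments": {
  "offset": [
    [0.001,0,0],
    [0.002,0,0]
  ],
  "angular": [
    [0,0,0],
    [0,0,0]
  ]
}}

```text
time_s: 22.78
tool_pos: [0.5316, 0.038, 0.0723]
tool_rot: [-57.6, 89.7, 32.5]
force: [-10.0, -1.3, 20.4]
grip_width: 0.0336
```

Call:
{"name": "drive_tool", "arguments": {
  "offset": [
    [-0.0005,0,0],
    [-0.0005,0,0],
    [-0.0005,0,0],
    [-0.0005,0,0],
    [-0.0005,0,0],
    [-0.0005,0,0]
  ],
  "angular": [
    [0,0,0],
    [0,0,0],
    [0,0,0],
    [0,0,0],
    [0,0,0],
    [0,0,0]
  ],
  "fingers": -1
}}

```text
time_s: 23.52
tool_pos: [0.5315, 0.038, 0.0727]
tool_rot: [-57.3, 89.7, 32.8]
force: [-0.2, 0.7, -0.1]
grip_width: 0.0833
```

Call:
{"name": "drive_tool", "arguments": {
  "offset": [
    [-0.03,0,0],
    [-0.07,0,0],
    [-0.11,0,0.0],
    [-0.11,0,0.05],
    [-0.11,0.0,0.1],
    [-0.11,0.0,0.15],
    [-0.11,0.0,0.2],
    [-0.11,0,0.25],
    [-0.11,0,0.3],
    [-0.11,0,0.3]
  ],
  "angular": [
    [0,0,0],
    [0,0,0],
    [0,0,0],
    [0,0,0],
    [0,0,0],
    [0,0,0],
    [0,0,0],
    [0,0,0],
    [0,0,0],
    [0,0,0]
  ]
}}

```text
time_s: 24.78
tool_pos: [0.5281, 0.3434, 0.1829]
tool_rot: [-23.4, 89.7, 67.1]
force: [-0.2, -0.1, 0.3]
grip_width: 0.0871
```

Run:
```python
from h import *
from cell import telemetry,vision
o=telemetry.get_obs();print(o["tool_pos"],o["force"])
for n in ("side","top"):
    c=vision.read_camera(n); np.savez(f"{n}4.npz",**{k:np.array(v) for k,v in c.items()})
    im=c["pixels"][:,:,::-1]
    im=im[150:350,180:440] if n=="side" else im[170:320,200:450]
    cv2.imwrite(f"pics/{n}4.png",cv2.resize(im,None,fx=3,fy=3,interpolation=cv2.INTER_CUBIC))
```

```text
[0.52808879 0.34340898 0.18294938] [-0.16225264 -0.09705133  0.29530264]
```

View pics/side4.png

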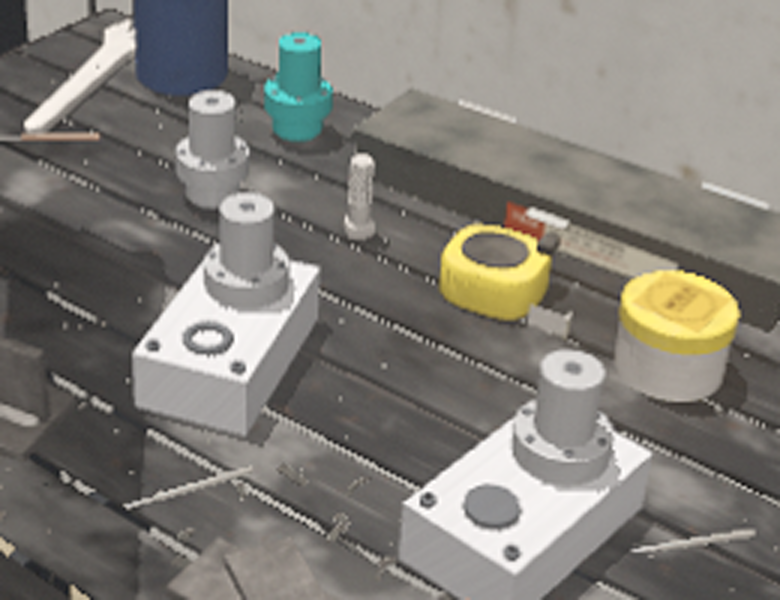

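View pics/top4.png

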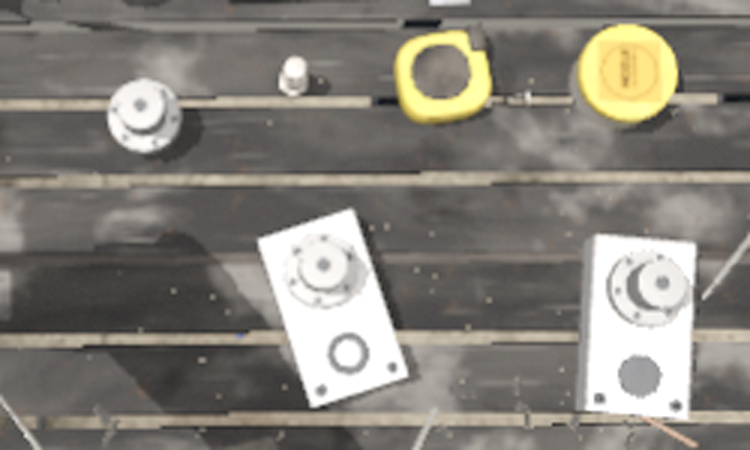

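Run:
```python
from h import *
t=load("top4.npz");s=load("side4.npz")
for a,b in (((323,265),(247,207)),((661,283),(572,367)),((140,105),(211,100))):
    ua=dark(t,(200+a[0]/3,170+a[1]/3),3);ub=dark(s,(180+b[0]/3,150+b[1]/3),2)
    print(ua,ub,tri(t,ua,s,ub))
```

```text
[307.36855895 257.78951965] [262.03355705 218.4576542 ] (array([0.53067412, 0.03815408, 0.09930579]), np.float64(0.00019692423644421313))
[420.40538462 263.80692308] [370.76246803 272.27813299] (array([ 0.51683561, -0.19391458,  0.09928655]), np.float64(9.054491921836556e-05))
[246.25535988 204.59379786] [250.24831261 183.28277087] (array([0.64692751, 0.1663972 , 0.0813452 ]), np.float64(0.00039917721498798067))
```

```bash
python3 -c "
from cell import sign_off
print(sign_off())"
```

```text
the job is handed in; nothing more can be done
None
```

I pressed the solid hub into the disc block and the hollow hub into the ring block. I then handed the job in at about 25 s of robot time; `sign_off` gives no verdict.

- **Weighing:** the first hub pulled about 8 N when lifted (about 0.8 kg), so it is the solid one. The second pulled about 2.2–3.4 N, so it is the hollow one.
- **Not weighed:** I did not lift the third hub. I took it as the filled one by elimination, because the three weight ranges do not overlap. It is still standing where it started, within about 0.1 mm in the images.
- **Pressing:** each plug slid under about 12–14 N in total. The force then rose at the expected height. The tool force peaked at roughly 11 N on the disc block and 20 N on the ring block; adding the hub's weight, that is well under 60 N.
- **Last check on the seated hubs:** in both views, each hub's top has risen 18 mm above bench-standing height. That puts both flanges on their blocks. The axes are within about 0.5 mm of the bore positions I measured.
- **Heights:** the raw heights read about 1.3 mm high on every hub, including the one on the bench. I took that as a camera offset.
- **Other objects:** I did not touch the tin, tape measure, bolt or turquoise look-alike. They look undisturbed in the last pictures, though I did not measure them. The gripper is open and clear of everything.
- **Sideways force:** while pressing into the ring block I saw a sideways force of 4–10 N. It disappeared on release.

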